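# Steady the rocking portion scale

### The arm

A 6-joint arm with a two-finger parallel gripper is mounted at the origin on the work surface. World frame = base frame: x ahead of the robot, y to its left, z up, the work surface at z = 0. Lengths are in m, angles in rad, forces in N, time in s.
With the tool pointing down it reaches from about 0.375 to 0.975 m from the base axis. Payload 3.8 kg.
Tool frame: the origin (TCP) lies midway between the tips of the shut fingers; the grasp point (between the pads) lies 19 mm behind it; z points along the fingers, y is the line along which they close (so a half turn about z gives the same grasp; the last joint's range is limited). The gripper opens to 85 mm and grips with 20 to 120 N. Pads are 22 mm wide; open, the fingers measure 114 mm over their backs; the gripper's body (76 mm by 85 mm) begins 54 mm behind the grasp point. The pads swing forward as they close: fully open they stand 13 mm farther back than shut.
Start: joints at [1.174, 0.264, 1.604, -0, 1.274, -0.037], TCP at [0.238, 0.632, 0.209] pointing down, gripper open.
Joint ranges: [-2.63, 2.63], [-0.94, 2.18], [0.31, 2.57], [-1.31, 4.45], [0, 2.66], [-2.55, 2.55]. Speed limits (rad/s): [2.57, 2.57, 3.14, 3.14, 3.14, 3.14].

### API

Orientations are given as a rotation vector (axis times angle).
In Python, from workcell import read_state, vision, ticket gives the robot as it stands. The module is installed in compiled form; this text tells all that it offers.
- The arm moves only by the tool jog_arm, never from a script. Its arguments are lists of equal length, an entry for each row: "turn": the turn, a rotation vector about the tool's x, y, z in rad, a list of three; "delta_pos": the shift along the tool's x, y, z in m, a list of three; "gripper": the finger opening in m, from 0 to 0.0854. In form: {"turn": [[rx, ry, rz], ...], "delta_pos": [[dx, dy, dz], ...], "gripper": [gripper, ...]}. A call has 1 to 20 rows; each row shifts and turns the commanded pose from where the row before left it, along the tool's axes as they then stand; what a row does not reach is not made up. A row lasts 1/12 s, in which the tool goes at most 41.7 mm and 7.16 degrees, less where a joint would pass 70% of its speed; a pose out of reach is approached as far as the arm can. A call with a gripper value outside its range is refused whole. The fingers move at their own pace and stop on an object; "grip_force" is the grip in N (left out, the last holds). Time passes only in rows, so rows that do not move let the fingers close. It gives the time, the measured TCP pose, the force, the opening and the grip force at its end, in the units of the state.
- read_state(): the state, without advancing time (a new reading comes with each control period).
- vision.read_camera(name): name is "scene" or "top"; returns the picture (420x560x3 uint8, red, green, blue); there is no depth.
- vision.calibration(name): a dict with "vfov" (degrees; the focal length in pixels is half the picture's height over the tangent of half this angle, whatever the lens; pixels are square), "cx", "cy" (the principal point, pixels), "dist" ([k1, k2, p1, p2, k3] as OpenCV has them; the pictures are not rectified), "R" (3x3) and "t" (3): a world point X has camera coordinates R X + t. Camera axes: x right, y down, z forward; pixel columns grow to the right and rows downward; lengths in m; the calibration is good to about 2 mm. A picture is of the moment at which its call begins. calibration takes no time and is no camera call.
- ticket.finish_job(): hands the job in; it is judged then, once.
The state is a dict: "time": time; "q": joint angles; "joint_vel": joint speeds; "joint_torque": joint torques, N m; "tool_pos": TCP position; "tcp_rot": TCP orientation; "wrist_force": force on the tool from outside, world axes, zero at the start; "torque": the same for the moment, N m; "width": opening from 0.0 (shut) to 1.0 (fully open); "grip_force": force on a finger pad.
Only numpy, scipy, OpenCV 4.12 (cv2) and the standard library are available. Lean on these libraries where they do the work, as an engineer would, in place of code of your own. Each camera call takes 0.05 s, during which the arm holds its last target. There are 200 camera calls.

### The job

The bench scale tips when something is put on a front corner, because its two front corner screws hang clear of the pads below them. Turn the red and the blue screw down, gently, until all five feet of the scale are firmly loaded and it no longer rocks, but stop well before the screws take the weight off the middle front foot. Leave the scale where it stands with the bowl on it, and disturb nothing else on the bench.

Things in the scene. Friction and masses are not known exactly. Their poses are not given: they have to be found in the camera images.
- scale: White bench scale, 7.3 kg, loose on the bench: body 250 x 250 mm, 52 mm high, front edge widened to 320 mm by two ears; steel platform (150 x 200 mm, top at 72 mm) with a bowl on it; display on a column at the rear, 150 mm high. Origin: on the bench below the middle of the body; x points to the rear (display), y to the side of the red screw, z up. It stands on three fixed feet.
- foot_front: Fixed rubber foot under the middle of the front edge, at x = -100, y = 0 mm in the scale's frame; origin at its underside. Carries about 39 N while both screws hang clear, and loses about what the two screws take over.
- foot_left: Fixed rubber foot at the rear, at x = 100, y = 110 mm in the scale's frame; origin at its underside. Carries about 17 N.
- foot_right: Fixed rubber foot at the rear, at x = 100, y = -110 mm in the scale's frame; origin at its underside. Carries about 17 N.
- screw_left_grip (a point): Centre of the RED square grip of the levelling screw in the left ear (x = -100, y = 135 mm in the scale's frame). Grip 26 x 26 mm (faces across its x and y axes), 28 mm high, with 14 mm of stem below; 88 to 91 mm above the bench at the start. CLOCKWISE from above drives grip and screw down, 3 mm per rad; it turns at least 4.5 rad and stays where it is left.
- screw_right_grip (a point): Centre of the BLUE square grip of the screw in the right ear (x = -100, y = -135 mm in the scale's frame): size, axes and working as for the red one. Turning torque of both: about 0.06 N m while its foot hangs free; after first touch it rises by about 0.2 N m per rad (read right after a small turn), to about 0.2 N m at a load of 10 N. The first 0.4 rad after a new grip read 0.02 to 0.04 N m low.
- shoe_left: Round foot, 46 mm across, on the lower end of the red screw, turning with it, 76 mm below the grip's centre; origin at its underside. It hangs 0.8 to 7 mm (unknown, differs left and right) above a springy rubber pad on the bench: 0.25 to 2.4 rad to first touch. The pad then yields 1 mm per 6 N, and each further rad of turning adds about 13 N.
- shoe_right: The same foot on the blue screw, over its own pad. Below 6 N on its pad a screw's foot is still slack; about 10 N (0.8 rad past first touch) on each shares the weight well; from 16 N on, a screw carries too much and the middle front foot goes slack. More than 25 N is forcing it.
- bowl: Small steel bowl, 90 mm across, 40 mm high, on the scale's platform; origin at its underside. Leave it there.
- spice: Bystander: small jar, 60 mm across, 90 mm high.
- carton: Bystander: carton 70 x 70 mm, 200 mm high.
- weight: Bystander: brass weight, 44 mm across, 50 mm high.
- spoon: Bystander: steel spoon, 200 mm long, lying flat.
- sauce_a: Bystander: bottle with red cap, 64 mm across, 190 mm high.
- sauce_b: Bystander: bottle with yellow cap, 64 mm across, 190 mm high.
Mind the look-alikes: they are no part of the job. Leave any orange, pink or yellow look-alike of the bowl alone.

How it is judged:
At the end, for the whole second after the job is handed in: Each of the two screw feet carries 6 to 16 N and each of the three fixed feet more than 6 N; the scale is at rest, within 25 mm of where it stood, with the bowl still on its platform; nothing is being touched (contact force between shoe_left and anything else between 6 and 16 N and contact force between shoe_right and anything else between 6 and 16 N and contact force between each of foot_front, foot_left, foot_right and anything else above 6 N and linear speed of scale below 0.01 m/s and angular speed of scale below 0.05 rad/s and distance of scale from where it was at the start of the episode below 0.025 m and z of bowl in the frame of scale above 0.06 m).
It fails at once if a screw is forced onto its pad with more than 25 N (contact force between any of shoe_left, shoe_right and anything else above 25 N).
It fails at once if the scale is tipped by more than 3 degrees (angle between scale's own z axis and vertical above 0.052 rad).
It fails at once if the bowl is moved by more than 40 mm, or another loose thing on the bench by more than 30 mm (distance of bowl from where it was at the start of the episode above 0.04 m or distance of any of spice, carton, weight, spoon, sauce_a, sauce_b from where it was at the start of the episode above 0.03 m).
It also fails if it takes over 72 s, if anything falls off the work surface, if the arm or the gripper's body presses on something with over 40 N, if the wrist force passes 120 N, or if a joint passes its speed limit or range.

## Working session

There is one attempt and no reset: what is moved stays moved. The work goes in short steps, Python scripts to look and compute and a tool call to move; the robot and the scene stay as the last step left them, time stands still between calls to the robot, and variables do not carry over. Pictures are saved under pics/ and viewed, at most 10 in all, crops included, and the job is handed in when it is done.

Besides the shell and the picture viewer there is one more tool, called after "Call:" as name(argument=value, ...) on one line, values as JSON. jog_arm: Moves the arm, as the interface text tells. Its arguments: {"type":"object","properties":{"turn":{"type":"array","items":{"type":"array","items":{"type":"number"}}},"delta_pos":{"type":"array","items":{"type":"array","items":{"type":"number"}}},"gripper":{"type":"array","items":{"type":"number"}},"grip_force":{"type":"number"}},"required":["turn","delta_pos","gripper"]}

```bash
mkdir -p pics; python3 - <<'E'
from workcell import read_state, vision
import cv2,numpy as np
for n in("top","scene"):
    im=vision.read_camera(n); cv2.imwrite(f"pics/{n}0.png",im[:,:,::-1]); np.save(n,im)
    print(n,vision.calibration(n))
print(read_state())
E
```

```text
top {'vfov': 49.28751168454346, 'cx': 264.86210341886465, 'cy': 204.56494148826417, 'dist': array([-0.01251337,  0.        ,  0.        ,  0.        ,  0.        ]), 'R': array([[-0.0166589 , -0.99978219,  0.01257182],
       [-0.99417301,  0.01522353, -0.10671582],
       [ 0.10650119, -0.01427633, -0.99421008]]), 't': array([0.01344801, 0.60826198, 1.14283048])}
scene {'vfov': 44.01239543062739, 'cx': 283.7501595449198, 'cy': 206.57056302024037, 'dist': array([-0.14419004,  0.        ,  0.        ,  0.        ,  0.        ]), 'R': array([[-4.48952298e-01,  8.93555539e-01, -5.77244184e-04],
       [ 4.67265734e-01,  2.34219250e-01, -8.52528051e-01],
       [-7.61645960e-01, -3.83014154e-01, -5.22681155e-01]]), 't': array([ 0.23818984, -0.18348756,  1.99704682])}
{'time': 0.1, 'q': array([ 1.17409943e+00,  2.64684070e-01,  1.60525822e+00, -2.70811403e-05,
        1.27374502e+00, -3.69239103e-02]), 'joint_vel': array([ 0.00023072, -0.00210548, -0.00219909, -0.00086953, -0.00064229,
        0.00099839]), 'joint_torque': array([ 6.34662115e-05, -5.16703105e+01, -3.68589556e+01, -8.00063299e-05,
        6.22836480e-03, -1.95872826e-05]), 'tool_pos': array([0.23738402, 0.63109786, 0.20737117]), 'tcp_rot': array([-0.56199848, -3.0904821 ,  0.00322155]), 'wrist_force': array([-0.05838385,  0.15427513,  0.0140017 ]), 'torque': array([ 0.003635  , -0.05107292,  0.00165793]), 'grip_force': 0.0, 'width': 1.00287213002821}
```

View pics/top0.png

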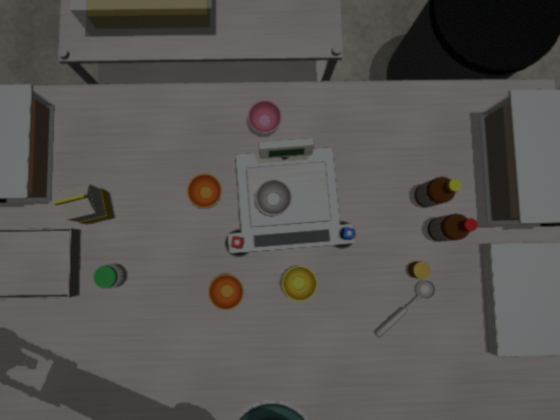

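View pics/scene0.png

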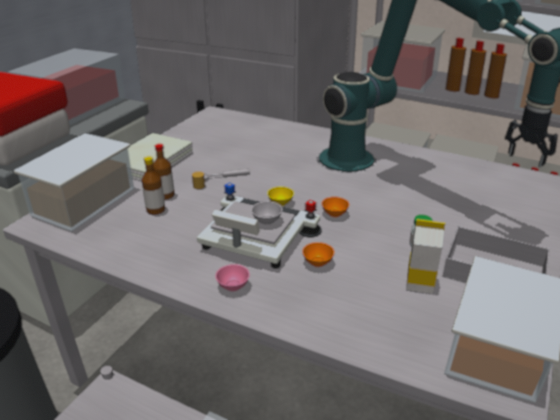

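The top view shows red grip near (237,242), blue near (348,233), bowl on the platform at (273,197); look-alike bowls at (226,292), (300,284). Next I'll measure the grips.

```bash
cat > h.py <<'E'
from workcell import read_state, vision
import cv2,numpy as np
from scipy.spatial.transform import Rotation as Ro
def K(c,h=420):
    f=h/2/np.tan(np.radians(c['vfov']/2)); return np.array([[f,0,c['cx']],[0,f,c['cy']],[0,0,1]])
def ray(n,uv):
    c=vision.calibration(n); p=cv2.undistortPoints(np.array(uv,float).reshape(-1,1,2),K(c),c['dist']).reshape(-1,2)
    d=np.c_[p,np.ones(len(p))]@c['R']; return -c['R'].T@c['t'],d
def plane(n,uv,z):
    o,d=ray(n,uv); return o+d*((z-o[2])/d[:,2])[:,None]
def cross(u1,u2):
    o1,d1=ray("top",u1);o2,d2=ray("scene",u2);d1=d1[0];d2=d2[0]
    s=np.linalg.lstsq(np.c_[d1,-d2],o2-o1,rcond=None)[0];a=o1+s[0]*d1;b=o2+s[1]*d2
    return (a+b)/2,np.linalg.norm(a-b)
def mask(im,col):
    h=cv2.cvtColor(im,cv2.COLOR_RGB2HSV)
    m=(h[...,1]>120)&(h[...,2]>50)
    return (m&((h[...,0]<6)|(h[...,0]>174) if col=="red" else (h[...,0]>100)&(h[...,0]<130))).astype(np.uint8)
E
python3 - <<'E'
from h import *
T=np.load("top.npy");S=np.load("scene.npy")
for col,(u,v),(us,vs) in (("red",(237,242),(311,206)),("blue",(348,233),(230,189))):
    r=[]
    for n,im,(a,b) in(("top",T,(u,v)),("scene",S,(us,vs))):
        m=np.zeros(im.shape[:2],np.uint8);m[b-14:b+15,a-14:a+15]=mask(im,col)[b-14:b+15,a-14:a+15]
        ys,xs=np.nonzero(m);print(col,n,len(xs),xs.mean(),ys.mean(),xs.min(),xs.max(),ys.min(),ys.max())
        c=max(cv2.findContours(m,0,1)[0],key=cv2.contourArea); print(cv2.minAreaRect(c)); r.append((xs.mean(),ys.mean()))
    print(plane("top",[r[0]],.1),cross(*r))
# scale body corners/edges by white mask
g=T.min(2); print(plane("top",[[300,284],[226,292],[205,191]],.04))
cs=[cv2.resize(x,None,fx=f,fy=f,interpolation=2) for x,f in((T[222:262,217:257],9),(T[215:255,328:368],9))]
cs2=[cv2.resize(x,None,fx=9,fy=9,interpolation=2) for x in(S[185:212,291:331],S[172:199,210:250])]
im=np.vstack([np.hstack(cs),np.hstack(cs2)]);print(im.shape)
cv2.imwrite("pics/c.png",cv2.convertScaleAbs(im[:600,:,::-1],alpha=1.5))
E
```

```text
red top 75 237.10666666666665 242.04 232 242 237 247
((237.0, 242.0), (10.0, 10.0), 90.0)
red scene 80 310.0875 206.3 306 315 201 211
((309.95947265625, 206.24325561523438), (8.877545356750488, 9.699540138244629), 9.462322235107422)
[[0.51186962 0.07271077 0.1       ]] (array([0.51138445, 0.07518503, 0.08663407]), np.float64(0.004038069060138436))
blue top 80 347.775 233.2375 343 353 228 238
((348.0, 233.0), (10.0, 10.0), 90.0)
blue scene 67 229.37313432835822 188.71641791044777 225 233 184 193
((229.47000122070312, 188.7899932861328), (8.7681245803833, 8.061017990112305), 81.8698959350586)
[[ 0.52863054 -0.19392614  0.1       ]] (array([ 0.52808475, -0.19433623,  0.08682593]), np.float64(0.004743645512000167))
[[ 0.40591802 -0.08094817  0.04      ]
 [ 0.38940485  0.10458053  0.04      ]
 [ 0.64479308  0.15621722  0.04      ]]
(603, 720, 3)
```

View pics/c.png

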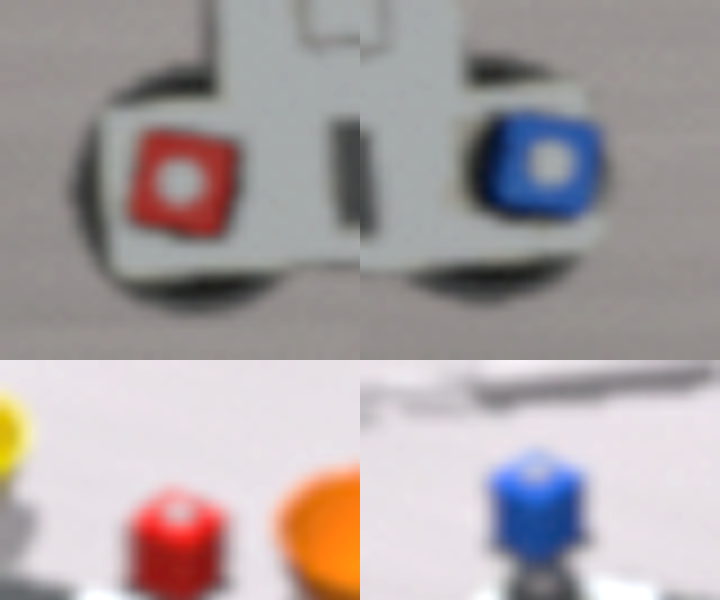

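The crop shows both grips' top faces turned about 7–10° clockwise in the image, with white centre dots at red ≈(236.7,241.8) and blue ≈(348.7,232.7) in the top view.

```bash
python3 - <<'E'
from h import *
np.set_printoptions(precision=4,suppress=True)
print(cross([[236.7,241.8]],[[310.7,201.8]]),cross([[348.7,232.7]],[[229.2,183.8]]))
P=plane("top",[[236.7,241.8],[348.7,232.7]],.103);print(P)
T=np.load("top.npy")
for nm,cr,o in(("red",[(150,130),(240,145),(222,240),(128,222)],(217,222)),("blue",[(863-360,112),(600,125),(592,215),(497,205)],(328,215))):
    a=np.array(cr,float); a[:,0]-=360*(nm=="blue"); p=plane("top",(a+.5)/9-.5+o,.103)
    print(nm,p.mean(0),[round(np.degrees(np.arctan2(*(p[(i+1)%4]-p[i])[[1,0]]))%90,1) for i in range(4)],np.linalg.norm(p-np.roll(p,1,0),axis=1))
s=read_state();R=Ro.from_rotvec(s['tcp_rot']).as_matrix();print(R)
al=np.arctan2(R[1,0],R[0,0]);c=al-s['q'][0]+s['q'][5];print("al",al,"c",c)
E
```

```text
(array([0.5113, 0.076 , 0.1023]), np.float64(0.005301075059215238)) (array([ 0.5287, -0.1932,  0.105 ]), np.float64(0.004382798267795317))
[[ 0.5124  0.0735  0.103 ]
 [ 0.5298 -0.1956  0.103 ]]
red [0.5118 0.0726 0.103 ] [np.float64(79.6), np.float64(78.6), np.float64(78.3), np.float64(76.0)] [0.025  0.0243 0.0256 0.0254]
blue [ 0.5295 -0.195   0.103 ] [np.float64(81.4), np.float64(82.8), np.float64(83.1), np.float64(84.3)] [0.0249 0.0262 0.0242 0.0255]
[[-0.936   0.3521 -0.0008]
 [ 0.3521  0.936  -0.0019]
 [ 0.0001 -0.0021 -1.    ]]
al 2.7818275623439233 c 1.5708042267298672
```

Call:
jog_arm(turn=[[0,0,0],[0,0,0],[0,0,0],[0,0,0],[0,0,0],[0,0,0],[0,0,0],[0,0,0],[0,0,0],[0,0,0],[0,0,0],[0,0,0],[0,0,0],[0,0,0],[0,0,0],[0,0,0],[0,0,0],[0,0,0],[0,0,-0.08],[0,0,-0.08]], delta_pos=[[-0.025,-0.0235,0],[-0.025,-0.0235,0],[-0.025,-0.0235,0],[-0.025,-0.0235,0],[-0.025,-0.0235,0],[-0.025,-0.0235,0],[-0.025,-0.0235,0],[-0.025,-0.0235,0],[-0.025,-0.0235,0],[-0.025,-0.0235,0],[-0.025,-0.0235,0],[-0.025,-0.0235,0],[-0.025,-0.0235,0],[-0.025,-0.0235,0],[-0.025,-0.0235,0],[-0.025,-0.0235,0],[-0.025,-0.0235,0],[-0.025,-0.0235,0],[0,0,0],[0,0,0]], gripper=[0.0854,0.0854,0.0854,0.0854,0.0854,0.0854,0.0854,0.0854,0.0854,0.0854,0.0854,0.0854,0.0854,0.0854,0.0854,0.0854,0.0854,0.0854,0.0854,0.0854], grip_force=20)

```text
time: 1.77
tool_pos: [0.5103, 0.0753, 0.208]
tcp_rot: [-0.313, -3.125, 0.001]
wrist_force: [-0.4, 0.9, -1.0]
width: 0.998
grip_force: 0.0
```

```bash
cat >> h.py <<'E'
def st(target=None,yaw=None):
    s=read_state();R=Ro.from_rotvec(s['tcp_rot']).as_matrix();p=s['tool_pos']
    print("t %.2f"%s['time'],"pos",p.round(4),"al",round(np.degrees(np.arctan2(R[1,0],R[0,0])),2),"q6",s['q'][5].round(3),"q1",s['q'][0].round(3),"tilt",R[:2,2].round(4),"F",s['wrist_force'].round(2),"Fxy tool",(R.T@s['wrist_force']).round(2),"M",s['torque'].round(3),"g",round(s['grip_force'],1),"w",round(s['width'],3))
    if target is not None: print("tool delta",(R.T@(np.array(target)-p)).round(4))
E
python3 -c "
from h import *
st([.512,.0745,.12])"
```

```text
t 1.77 pos [0.5103 0.0753 0.208 ] al 168.54 q6 -1.273 q1 0.098 tilt [-0.001  -0.0003] F [-0.37  0.89 -0.97] Fxy tool [0.54 0.8  0.97] M [-0.006 -0.026  0.024] g 0.0 w 0.998
tool delta [-0.0019 -0.0004  0.088 ]
```

Call:
jog_arm(turn=[[0,0,0],[0,0,0],[0,0,0],[0,0,0],[0,0,0],[0,0,0],[0,0,0],[0,0,0]], delta_pos=[[-0.002,0,0.015],[0,0,0.018],[0,0,0.018],[0,0,0.018],[0,0,0.018],[0,0,0],[0,0,0],[0,0,0]], gripper=[0.0854,0.0854,0.0854,0.0854,0.0854,0.0854,0.0854,0.0854])

```text
time: 2.43
tool_pos: [0.5123, 0.0771, 0.1223]
tcp_rot: [0.313, 3.125, 0.0]
wrist_force: [-0.4, -0.6, 1.4]
width: 1.0
grip_force: 0.0
```

```bash
python3 -c "
from h import *
st([.512,.0745,.075])
for n in('top','scene'):
    cv2.imwrite(f'pics/{n}1.png',vision.read_camera(n)[:,:,::-1])
a=cv2.imread('pics/top1.png')[200:290,190:290];b=cv2.imread('pics/scene1.png')[150:240,260:360]
cv2.imwrite('pics/d.png',cv2.convertScaleAbs(np.hstack([cv2.resize(x,(400,360),interpolation=2) for x in(a,b)]),alpha=1.5))
"
```

```text
t 2.43 pos [0.5123 0.0771 0.1223] al 168.55 q6 -1.27 q1 0.101 tilt [0.0006 0.0001] F [-0.44 -0.65  1.44] Fxy tool [ 0.3  -0.72 -1.44] M [ 0.043 -0.059  0.032] g 0.0 w 1.0
tool delta [-0.0002 -0.0026  0.0473]
```

View pics/d.png

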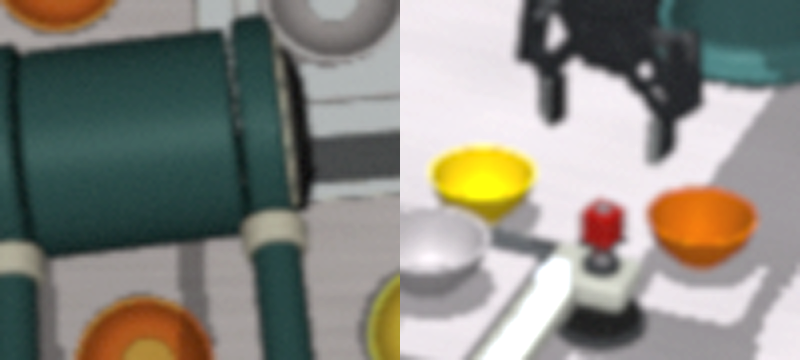

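The fingers straddle the red grip, at (600,225) of the right crop. I descend and close.

Call:
jog_arm(turn=[[0,0,0],[0,0,0],[0,0,0],[0,0,0],[0,0,0],[0,0,0],[0,0,0],[0,0,0],[0,0,0],[0,0,0],[0,0,0],[0,0,0],[0,0,0],[0,0,0]], delta_pos=[[0,-0.0025,0.01],[0,0,0.012],[0,0,0.012],[0,0,0.013],[0,0,0],[0,0,0],[0,0,0],[0,0,0],[0,0,0],[0,0,0],[0,0,0],[0,0,0],[0,0,0],[0,0,0]], gripper=[0.0854,0.0854,0.0854,0.0854,0.0854,0.04,0.035,0.02,0.02,0.02,0.02,0.02,0.02,0.02], grip_force=20)

```text
time: 3.7
tool_pos: [0.5125, 0.0763, 0.0758]
tcp_rot: [0.314, 3.124, 0.005]
wrist_force: [0.4, 4.8, 0.9]
width: 0.293
grip_force: 22.1
```

```bash
python3 -c "
from h import *
st([.512,.0745,.075])"
```

```text
t 3.70 pos [0.5125 0.0763 0.0758] al 168.52 q6 -1.274 q1 0.098 tilt [0.0025 0.003 ] F [0.36 4.82 0.9 ] Fxy tool [ 0.61  4.8  -0.89] M [ 0.924 -0.044 -0.001] g 22.1 w 0.293
tool delta [ 0.0001 -0.0018  0.0008]
```

Call:
jog_arm(turn=[[0,0,0],[0,0,0],[0,0,0.08],[0,0,0.08],[0,0,0.08]], delta_pos=[[0,0.0018,0],[0,0,0],[0,0,0.00024],[0,0,0.00024],[0,0,0.00024]], gripper=[0.02,0.02,0.02,0.02,0.02], grip_force=40)

```text
time: 4.12
tool_pos: [0.5125, 0.0766, 0.075]
tcp_rot: [0.691, 3.063, 0.001]
wrist_force: [-1.2, 1.2, 6.3]
width: 0.283
grip_force: 39.4
```

```bash
python3 -c "
from h import *
st()"
```

```text
t 4.12 pos [0.5125 0.0766 0.075 ] al 154.58 q6 -1.027 q1 0.1 tilt [0.0017 0.0004] F [-1.18  1.2   6.32] Fxy tool [ 1.57  0.58 -6.32] M [0.15  0.233 0.054] g 39.4 w 0.283
```

Call:
jog_arm(turn=[[0,0,0.06],[0,0,0.06],[0,0,0.06]], delta_pos=[[0,0,-0.0002],[0,0,0],[0,0,0]], gripper=[0.02,0.02,0.02])

```text
time: 4.37
tool_pos: [0.5125, 0.0765, 0.0747]
tcp_rot: [0.962, 2.989, 0.001]
wrist_force: [0.3, 1.6, 0.7]
width: 0.282
grip_force: 39.1
```

```bash
python3 -c "
from h import *
st()"
```

```text
t 4.37 pos [0.5125 0.0765 0.0747] al 144.33 q6 -0.848 q1 0.1 tilt [0.0017 0.0003] F [0.29 1.62 0.65] Fxy tool [ 0.71  1.49 -0.65] M [ 0.266 -0.083  0.118] g 39.1 w 0.282
```

Call:
jog_arm(turn=[[0,0,0.05],[0,0,0.05]], delta_pos=[[0,0,0.00015],[0,0,0.00015]], gripper=[0.02,0.02])

```text
time: 4.53
tool_pos: [0.5125, 0.0765, 0.0744]
tcp_rot: [1.109, 2.938, 0.001]
wrist_force: [0.1, 1.6, 2.5]
width: 0.279
grip_force: 39.3
```

```bash
python3 -c "
from h import *
st()"
```

```text
t 4.53 pos [0.5125 0.0765 0.0744] al 138.63 q6 -0.749 q1 0.1 tilt [0.0017 0.0003] F [0.13 1.59 2.47] Fxy tool [ 0.95  1.29 -2.47] M [0.275 0.018 0.126] g 39.3 w 0.279
```

Call:
jog_arm(turn=[[0,0,0.05],[0,0,0.05]], delta_pos=[[0,0,0.00015],[0,0,0.00015]], gripper=[0.02,0.02])

```text
time: 4.7
tool_pos: [0.5125, 0.0765, 0.0741]
tcp_rot: [1.255, 2.879, 0.001]
wrist_force: [-0.4, 1.3, 3.0]
width: 0.283
grip_force: 39.3
```

```bash
python3 -c "
from h import *
st()"
```

```text
t 4.70 pos [0.5125 0.0765 0.0741] al 132.91 q6 -0.649 q1 0.1 tilt [0.0017 0.0003] F [-0.36  1.33  3.01] Fxy tool [ 1.21  0.64 -3.01] M [0.212 0.047 0.159] g 39.3 w 0.283
```

Call:
jog_arm(turn=[[0,0,0.05],[0,0,0.05]], delta_pos=[[0,0,0.0001],[0,0,0.0001]], gripper=[0.02,0.02])

```text
time: 4.87
tool_pos: [0.5125, 0.0765, 0.0739]
tcp_rot: [1.397, 2.813, 0.002]
wrist_force: [0.8, 1.6, 2.0]
width: 0.279
grip_force: 39.3
```

```bash
python3 -c "
from h import *
st()"
```

```text
t 4.87 pos [0.5125 0.0765 0.0739] al 127.18 q6 -0.549 q1 0.1 tilt [0.0017 0.0002] F [0.81 1.62 2.02] Fxy tool [ 0.8   1.63 -2.01] M [ 0.232 -0.035  0.241] g 39.3 w 0.279
```

Call:
jog_arm(turn=[[0,0,0.05],[0,0,0.05]], delta_pos=[[0,0,0.0001],[0,0,0.0001]], gripper=[0.02,0.02])

```text
time: 5.03
tool_pos: [0.5126, 0.0765, 0.0737]
tcp_rot: [1.535, 2.739, 0.002]
wrist_force: [0.5, 1.2, 2.5]
width: 0.28
grip_force: 39.2
```

```bash
python3 -c "
from h import *
st()"
```

```text
t 5.03 pos [0.5126 0.0765 0.0737] al 121.46 q6 -0.449 q1 0.1 tilt [0.0018 0.0002] F [0.54 1.18 2.54] Fxy tool [ 0.73  1.08 -2.54] M [ 0.263 -0.026  0.256] g 39.2 w 0.28
```

```bash
python3 -c "
from h import *
for i in range(6):
    s=read_state();print(s['time'],s['torque'].round(3),s['wrist_force'].round(2)); vision.read_camera('top')"
```

```text
5.0333 [ 0.263 -0.026  0.256] [0.54 1.18 2.54]
5.0833 [ 0.133 -0.142  0.036] [0.77 0.96 2.67]
5.1333 [ 0.254 -0.081 -0.12 ] [0.72 0.55 1.91]
5.1833 [ 0.226 -0.145 -0.032] [0.79 1.64 3.32]
5.2333 [ 0.275 -0.126 -0.093] [1.37 1.32 3.09]
5.2833 [ 0.268 -0.178 -0.054] [1.18 1.44 4.47]
```

Call:
jog_arm(turn=[[0,0,-0.1],[0,0,-0.1],[0,0,-0.1],[0,0,-0.1],[0,0,-0.1],[0,0,-0.1],[0,0,-0.1],[0,0,0],[0,0,0.05],[0,0,0.05]], delta_pos=[[0,0,-0.0006],[0,0,-0.0006],[0,0,-0.0003],[0,0,-0.0003],[0,0,-0.0003],[0,0,-0.0003],[0,0,-0.0003],[0,0,0],[0,0,0.00015],[0,0,0.00015]], gripper=[0.02,0.02,0.02,0.02,0.02,0.02,0.02,0.02,0.02,0.02])

```text
time: 6.17
tool_pos: [0.5123, 0.0765, 0.0753]
tcp_rot: [0.662, 3.07, 0.001]
wrist_force: [3.4, 1.6, -1.2]
width: 0.29
grip_force: 39.4
```

```bash
python3 -c "
from h import *
st()"
```

```text
t 6.17 pos [0.5123 0.0765 0.0753] al 155.67 q6 -1.046 q1 0.1 tilt [0.0013 0.0002] F [ 3.43  1.65 -1.24] Fxy tool [-2.44  2.91  1.24] M [ 0.318 -0.564  0.07 ] g 39.4 w 0.29
```

Call:
jog_arm(turn=[[0,0,0.05],[0,0,0.05]], delta_pos=[[0,0,0.00015],[0,0,0.00015]], gripper=[0.02,0.02])

```text
time: 6.33
tool_pos: [0.5123, 0.0764, 0.075]
tcp_rot: [0.814, 3.033, 0.001]
wrist_force: [4.1, 0.8, 0.2]
width: 0.283
grip_force: 39.4
```

```bash
python3 -c "
from h import *
st()"
```

```text
t 6.33 pos [0.5123 0.0764 0.075 ] al 149.94 q6 -0.946 q1 0.1 tilt [0.0012 0.0002] F [4.14 0.84 0.25] Fxy tool [-3.16  2.8  -0.24] M [ 0.365 -0.556  0.067] g 39.4 w 0.283
```

Call:
jog_arm(turn=[[0,0,0.05],[0,0,0.05]], delta_pos=[[0,0,0.00015],[0,0,0.00015]], gripper=[0.02,0.02])

```text
time: 6.5
tool_pos: [0.5124, 0.0765, 0.0748]
tcp_rot: [0.965, 2.988, 0.001]
wrist_force: [3.2, 1.6, -0.3]
width: 0.283
grip_force: 39.4
```

```bash
python3 -c "
from h import *
st()"
```

```text
t 6.50 pos [0.5124 0.0765 0.0748] al 144.22 q6 -0.846 q1 0.1 tilt [0.0014 0.0002] F [ 3.16  1.64 -0.34] Fxy tool [-1.6   3.17  0.35] M [ 0.323 -0.536  0.15 ] g 39.4 w 0.283
```

Call:
jog_arm(turn=[[0,0,0.05],[0,0,0.05]], delta_pos=[[0,0,0.00015],[0,0,0.00015]], gripper=[0.02,0.02])

```text
time: 6.67
tool_pos: [0.5124, 0.0764, 0.0745]
tcp_rot: [1.113, 2.937, 0.001]
wrist_force: [2.8, 2.1, 0.2]
width: 0.285
grip_force: 39.4
```

```bash
python3 -c "
from h import *
st()"
```

```text
t 6.67 pos [0.5124 0.0764 0.0745] al 138.49 q6 -0.746 q1 0.1 tilt [0.0013 0.0002] F [2.84 2.06 0.24] Fxy tool [-0.76  3.43 -0.23] M [ 0.256 -0.506  0.106] g 39.4 w 0.285
```

Call:
jog_arm(turn=[[0,0,0.05],[0,0,0.05]], delta_pos=[[0,0,0.00015],[0,0,0.00015]], gripper=[0.02,0.02])

```text
time: 6.83
tool_pos: [0.5124, 0.0764, 0.0743]
tcp_rot: [1.258, 2.877, 0.001]
wrist_force: [3.2, 1.4, 0.2]
width: 0.284
grip_force: 39.5
```

```bash
python3 -c "
from h import *
st()"
```

```text
t 6.83 pos [0.5124 0.0764 0.0743] al 132.76 q6 -0.646 q1 0.1 tilt [0.0014 0.0001] F [3.24 1.45 0.18] Fxy tool [-1.14  3.36 -0.18] M [ 0.33  -0.504  0.219] g 39.5 w 0.284
```

Call:
jog_arm(turn=[[0,0,0.05],[0,0,0.05]], delta_pos=[[0,0,0.00015],[0,0,0.00015]], gripper=[0.02,0.02])

```text
time: 7.0
tool_pos: [0.5124, 0.0764, 0.074]
tcp_rot: [1.4, 2.811, 0.001]
wrist_force: [3.0, 1.2, 1.3]
width: 0.289
grip_force: 39.5
```

```bash
python3 -c "
from h import *
st()"
```

```text
t 7.00 pos [0.5124 0.0764 0.074 ] al 127.04 q6 -0.546 q1 0.1 tilt [0.0014 0.0001] F [3.02 1.24 1.31] Fxy tool [-0.83  3.16 -1.31] M [ 0.317 -0.466  0.189] g 39.5 w 0.289
```

Call:
jog_arm(turn=[[0,0,0.05],[0,0,0.05]], delta_pos=[[0,0,0.00015],[0,0,0.00015]], gripper=[0.02,0.02])

```text
time: 7.17
tool_pos: [0.5124, 0.0764, 0.0738]
tcp_rot: [1.539, 2.737, 0.001]
wrist_force: [3.3, 2.0, 0.0]
width: 0.284
grip_force: 39.6
```

```bash
python3 -c "
from h import *
st()
q=np.array([-1.046,-.946,-.846,-.746,-1.027,-.848,-.749,-.649,-.549,-.449]);m=[.07,.067,.15,.106,.054,.118,.126,.159,.241,.256];print(np.polyfit(q,m,1))"
```

```text
t 7.17 pos [0.5124 0.0764 0.0738] al 121.31 q6 -0.446 q1 0.1 tilt [0.0015 0.    ] F [3.33 2.02 0.  ] Fxy tool [-0.01  3.9   0.  ] M [ 0.243 -0.462  0.241] g 39.6 w 0.284
[0.32881494 0.39298414]
```

Call:
jog_arm(turn=[[0,0,0],[0,0,0],[0,0,0],[0,0,0],[0,0,0],[0,0,0],[0,0,0],[0,0,0],[0,0,0],[0,0,-0.1],[0,0,-0.1],[0,0,-0.1],[0,0,-0.1],[0,0,-0.1],[0,0,-0.1],[0,0,-0.1],[0,0,-0.1],[0,0,-0.1]], delta_pos=[[0,0,0],[0,0,0],[0,0,0],[0,0,0],[0,0,0],[0,0,0],[0,0,-0.01],[0,0,-0.02],[0,0,-0.02],[0,0,-0.02],[0,0,-0.02],[0,0,0],[0,0,0],[0,0,0],[0,0,0],[0,0,0],[0,0,0],[0,0,0]], gripper=[0.0854,0.0854,0.0854,0.0854,0.0854,0.0854,0.0854,0.0854,0.0854,0.0854,0.0854,0.0854,0.0854,0.0854,0.0854,0.0854,0.0854,0.0854])

```text
time: 8.67
tool_pos: [0.5119, 0.0763, 0.1646]
tcp_rot: [0.18, 3.136, 0.0]
wrist_force: [0.2, 0.4, 0.4]
width: 1.0
grip_force: 0.0
```

Call:
jog_arm(turn=[[0,0,0],[0,0,0],[0,0,0],[0,0,0],[0,0,0],[0,0,0],[0,0,0],[0,0,0],[0,0,0],[0,0,0],[0,0,0],[0,0,0],[0,0,0]], delta_pos=[[-0.005,-0.0265,0],[-0.005,-0.0265,0],[-0.005,-0.0265,0],[-0.005,-0.0265,0],[-0.005,-0.0265,0],[-0.005,-0.0265,0],[-0.005,-0.0265,0],[-0.005,-0.0265,0],[-0.005,-0.0265,0],[-0.005,-0.0265,0],[0,0,0],[0,0,0],[0,0,0]], gripper=[0.0854,0.0854,0.0854,0.0854,0.0854,0.0854,0.0854,0.0854,0.0854,0.0854,0.0854,0.0854,0.0854])

```text
time: 9.75
tool_pos: [0.5296, -0.1924, 0.164]
tcp_rot: [-0.189, -3.136, -0.001]
wrist_force: [-0.4, -0.2, -1.0]
width: 1.0
grip_force: 0.0
```

```bash
python3 -c "
from h import *
st([.529,-.1932,.075])
c=[]
for n,(u,v) in(('top',(348,233)),('scene',(229,189))):
    im=vision.read_camera(n);m=np.zeros(im.shape[:2],np.uint8);m[v-14:v+15,u-14:u+15]=mask(im,'blue')[v-14:v+15,u-14:u+15]
    ys,xs=np.nonzero(m);print(n,len(xs),xs.mean() if len(xs) else 0,ys.mean() if len(xs) else 0)
    c.append(cv2.resize(im[v-45:v+45,u-50:u+50,::-1],(400,360),interpolation=2))
cv2.imwrite('pics/e.png',cv2.convertScaleAbs(np.hstack(c),alpha=1.5))
"
```

```text
t 9.75 pos [ 0.5296 -0.1924  0.164 ] al 173.1 q6 -1.844 q1 -0.393 tilt [0.     0.0006] F [-0.4  -0.23 -0.99] Fxy tool [ 0.37 -0.27  0.99] M [-0.04  -0.003  0.025] g 0.0 w 1.0
tool delta [ 0.0005 -0.0009  0.089 ]
top 23 347.9130434782609 236.8695652173913
scene 65 229.4 188.84615384615384
```

View pics/e.png

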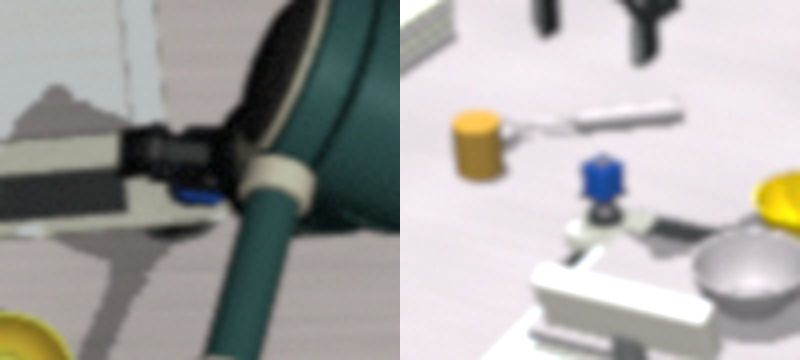

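The fingers stand above the unmoved blue grip, at (600,180) in the right crop. I descend and grip.

Call:
jog_arm(turn=[[0,0,0],[0,0,0],[0,0,0],[0,0,0],[0,0,0],[0,0,0],[0,0,0],[0,0,0],[0,0,0],[0,0,0],[0,0,0],[0,0,0],[0,0,0],[0,0,0],[0,0,0]], delta_pos=[[0.0005,-0.001,0.016],[0,0,0.018],[0,0,0.018],[0,0,0.018],[0,0,0.018],[0,0,0],[0,0,0],[0,0,0],[0,0,0],[0,0,0],[0,0,0],[0,0,0],[0,0,0],[0,0,0],[0,0,0]], gripper=[0.0854,0.0854,0.0854,0.0854,0.0854,0.0854,0.04,0.035,0.02,0.02,0.02,0.02,0.02,0.02,0.02], grip_force=20)

```text
time: 11.1
tool_pos: [0.5301, -0.1933, 0.0771]
tcp_rot: [0.189, 3.134, 0.001]
wrist_force: [0.9, 3.7, 4.4]
width: 0.295
grip_force: 19.4
```

```bash
python3 -c "
from h import *
st([.529,-.1932,.075])"
```

```text
t 11.10 pos [ 0.5301 -0.1933  0.0771] al 173.11 q6 -1.846 q1 -0.395 tilt [0.0021 0.0005] F [0.86 3.73 4.41] Fxy tool [-0.41  3.81 -4.4 ] M [ 0.744 -0.008 -0.015] g 19.4 w 0.295
tool delta [ 0.0011 -0.      0.0021]
```

Call:
jog_arm(turn=[[0,0,0],[0,0,0],[0,0,0.08],[0,0,0.08],[0,0,0.04],[0,0,0.05]], delta_pos=[[0.0004,0.0014,-0.001],[0,0,0],[0,0,0.00024],[0,0,0.00024],[0,0,0.00012],[0,0,0.00015]], gripper=[0.02,0.02,0.02,0.02,0.02,0.02], grip_force=40)

```text
time: 11.6
tool_pos: [0.53, -0.1931, 0.0767]
tcp_rot: [0.58, 3.085, -0.002]
wrist_force: [1.7, -1.1, 2.6]
width: 0.277
grip_force: 39.5
```

```bash
python3 -c "
from h import *
st()"
```

```text
t 11.60 pos [ 0.53   -0.1931  0.0767] al 158.69 q6 -1.592 q1 -0.393 tilt [ 0.0025 -0.0015] F [ 1.75 -1.12  2.56] Fxy tool [-2.04 -0.41 -2.55] M [-0.083 -0.365  0.076] g 39.5 w 0.277
```

Call:
jog_arm(turn=[[0,0,0.05],[0,0,0.05]], delta_pos=[[0,0,0.00015],[0,0,0.00015]], gripper=[0.02,0.02])

```text
time: 11.77
tool_pos: [0.53, -0.1931, 0.0765]
tcp_rot: [0.734, 3.052, -0.001]
wrist_force: [1.7, -0.3, 2.9]
width: 0.278
grip_force: 39.5
```

```bash
python3 -c "
from h import *
st()"
```

```text
t 11.77 pos [ 0.53   -0.1931  0.0765] al 152.95 q6 -1.492 q1 -0.393 tilt [ 0.0025 -0.0015] F [ 1.73 -0.25  2.85] Fxy tool [-1.67  0.56 -2.85] M [-0.042 -0.385  0.04 ] g 39.5 w 0.278
```

Call:
jog_arm(turn=[[0,0,0.05],[0,0,0.05]], delta_pos=[[0,0,0.00015],[0,0,0.00015]], gripper=[0.02,0.02])

```text
time: 11.93
tool_pos: [0.53, -0.1931, 0.0761]
tcp_rot: [0.886, 3.011, -0.001]
wrist_force: [1.6, -1.1, 2.1]
width: 0.279
grip_force: 39.5
```

```bash
python3 -c "
from h import *
st()"
```

```text
t 11.93 pos [ 0.53   -0.1931  0.0761] al 147.22 q6 -1.392 q1 -0.393 tilt [ 0.0024 -0.0016] F [ 1.58 -1.05  2.11] Fxy tool [-1.9  -0.03 -2.11] M [-0.089 -0.315  0.016] g 39.5 w 0.279
```

Call:
jog_arm(turn=[[0,0,0.05],[0,0,0.05]], delta_pos=[[0,0,0.00015],[0,0,0.00015]], gripper=[0.02,0.02])

```text
time: 12.1
tool_pos: [0.53, -0.1932, 0.0758]
tcp_rot: [1.035, 2.963, -0.001]
wrist_force: [1.2, -0.8, 2.2]
width: 0.277
grip_force: 39.5
```

```bash
python3 -c "
from h import *
st()"
```

```text
t 12.10 pos [ 0.53   -0.1932  0.0758] al 141.49 q6 -1.292 q1 -0.393 tilt [ 0.0023 -0.0016] F [ 1.18 -0.8   2.15] Fxy tool [-1.42  0.11 -2.15] M [-0.111 -0.344  0.057] g 39.5 w 0.277
```

Call:
jog_arm(turn=[[0,0,0.05],[0,0,0.05],[0,0,0.05]], delta_pos=[[0,0,0],[0,0,0.0001],[0,0,0.00015]], gripper=[0.02,0.02,0.02])

```text
time: 12.35
tool_pos: [0.5299, -0.1932, 0.0755]
tcp_rot: [1.254, 2.877, -0.001]
wrist_force: [1.5, -1.4, 2.4]
width: 0.282
grip_force: 39.3
```

```bash
python3 -c "
from h import *
st()"
```

```text
t 12.35 pos [ 0.5299 -0.1932  0.0755] al 132.9 q6 -1.142 q1 -0.393 tilt [ 0.0023 -0.0017] F [ 1.47 -1.44  2.42] Fxy tool [-2.06  0.1  -2.42] M [-0.122 -0.296  0.069] g 39.3 w 0.282
```

Call:
jog_arm(turn=[[0,0,0.05],[0,0,0.05],[0,0,0.05]], delta_pos=[[0,0,0.00015],[0,0,0.00015],[0,0,0.00015]], gripper=[0.02,0.02,0.02])

```text
time: 12.6
tool_pos: [0.5299, -0.1932, 0.0751]
tcp_rot: [1.466, 2.775, -0.001]
wrist_force: [1.6, -0.6, 1.7]
width: 0.277
grip_force: 39.3
```

```bash
python3 -c "
from h import *
st()"
```

```text
t 12.60 pos [ 0.5299 -0.1932  0.0751] al 124.32 q6 -0.992 q1 -0.393 tilt [ 0.0022 -0.0018] F [ 1.55 -0.57  1.74] Fxy tool [-1.35  0.96 -1.73] M [-0.151 -0.329  0.068] g 39.3 w 0.277
```

Call:
jog_arm(turn=[[0,0,0.05],[0,0,0.05],[0,0,0.05]], delta_pos=[[0,0,0.00015],[0,0,0.00015],[0,0,0.00015]], gripper=[0.02,0.02,0.02])

```text
time: 12.85
tool_pos: [0.5299, -0.1932, 0.0747]
tcp_rot: [1.669, 2.658, -0.001]
wrist_force: [0.8, -0.6, 3.2]
width: 0.28
grip_force: 39.2
```

```bash
python3 -c "
from h import *
st()"
```

```text
t 12.85 pos [ 0.5299 -0.1932  0.0747] al 115.73 q6 -0.842 q1 -0.393 tilt [ 0.0022 -0.0018] F [ 0.83 -0.64  3.25] Fxy tool [-0.94  0.47 -3.24] M [-0.147 -0.239  0.163] g 39.2 w 0.28
```

Call:
jog_arm(turn=[[0,0,0.05],[0,0,0.05],[0,0,0.05]], delta_pos=[[0,0,0.00015],[0,0,0.00015],[0,0,0.00015]], gripper=[0.02,0.02,0.02])

```text
time: 13.1
tool_pos: [0.5299, -0.1932, 0.0743]
tcp_rot: [1.864, 2.526, -0.0]
wrist_force: [1.5, -0.8, 2.8]
width: 0.275
grip_force: 39.2
```

```bash
python3 -c "
from h import *
st()"
```

```text
t 13.10 pos [ 0.5299 -0.1932  0.0743] al 107.15 q6 -0.692 q1 -0.393 tilt [ 0.0021 -0.0019] F [ 1.5  -0.76  2.79] Fxy tool [-1.17  1.21 -2.79] M [-0.14  -0.196  0.238] g 39.2 w 0.275
```

Call:
jog_arm(turn=[[0,0,-0.1],[0,0,-0.1],[0,0,-0.1],[0,0,-0.1],[0,0,-0.1],[0,0,0],[0,0,0.05],[0,0,0.05]], delta_pos=[[0,0,-0.0007],[0,0,-0.0006],[0,0,-0.0003],[0,0,-0.0003],[0,0,-0.0003],[0,0,0],[0,0,0.00015],[0,0,0.00015]], gripper=[0.02,0.02,0.02,0.02,0.02,0.02,0.02,0.02])

```text
time: 13.77
tool_pos: [0.5298, -0.1931, 0.0755]
tcp_rot: [1.33, 2.843, -0.001]
wrist_force: [2.7, -2.1, -0.7]
width: 0.277
grip_force: 38.8
```

```bash
python3 -c "
from h import *
st()"
```

```text
t 13.77 pos [ 0.5298 -0.1931  0.0755] al 129.87 q6 -1.089 q1 -0.393 tilt [ 0.0021 -0.0015] F [ 2.66 -2.07 -0.71] Fxy tool [-3.3   0.72  0.72] M [-0.36  -0.643  0.115] g 38.8 w 0.277
```

Call:
jog_arm(turn=[[0,0,0.05],[0,0,0.05]], delta_pos=[[0,0,0.00015],[0,0,0.00015]], gripper=[0.02,0.02])

```text
time: 13.93
tool_pos: [0.5298, -0.1931, 0.0752]
tcp_rot: [1.47, 2.773, -0.001]
wrist_force: [4.3, -1.2, -0.5]
width: 0.282
grip_force: 38.7
```

```bash
python3 -c "
from h import *
st()"
```

```text
t 13.93 pos [ 0.5298 -0.1931  0.0752] al 124.14 q6 -0.989 q1 -0.393 tilt [ 0.002  -0.0016] F [ 4.32 -1.17 -0.49] Fxy tool [-3.39  2.92  0.5 ] M [-0.306 -0.642  0.15 ] g 38.7 w 0.282
```

Call:
jog_arm(turn=[[0,0,0.05],[0,0,0.05]], delta_pos=[[0,0,0.00015],[0,0,0.00015]], gripper=[0.02,0.02])

```text
time: 14.1
tool_pos: [0.5298, -0.1931, 0.075]
tcp_rot: [1.607, 2.697, -0.001]
wrist_force: [3.0, -2.4, -0.4]
width: 0.275
grip_force: 38.7
```

```bash
python3 -c "
from h import *
st()"
```

```text
t 14.10 pos [ 0.5298 -0.1931  0.075 ] al 118.42 q6 -0.889 q1 -0.393 tilt [ 0.002  -0.0016] F [ 3.   -2.37 -0.36] Fxy tool [-3.51  1.51  0.37] M [-0.299 -0.594  0.158] g 38.7 w 0.275
```

Call:
jog_arm(turn=[[0,0,0.05],[0,0,0.05]], delta_pos=[[0,0,0.00015],[0,0,0.00015]], gripper=[0.02,0.02])

```text
time: 14.27
tool_pos: [0.5298, -0.1931, 0.0747]
tcp_rot: [1.74, 2.613, -0.001]
wrist_force: [2.5, -2.1, -1.3]
width: 0.276
grip_force: 38.7
```

```bash
python3 -c "
from h import *
st()"
```

```text
t 14.27 pos [ 0.5298 -0.1931  0.0747] al 112.69 q6 -0.789 q1 -0.393 tilt [ 0.0019 -0.0017] F [ 2.45 -2.11 -1.35] Fxy tool [-2.89  1.45  1.35] M [-0.283 -0.561  0.166] g 38.7 w 0.276
```

Call:
jog_arm(turn=[[0,0,0.05],[0,0,0.05]], delta_pos=[[0,0,0.00015],[0,0,0.00015]], gripper=[0.02,0.02])

```text
time: 14.43
tool_pos: [0.5298, -0.1932, 0.0745]
tcp_rot: [1.868, 2.523, -0.0]
wrist_force: [3.2, -2.4, 0.2]
width: 0.278
grip_force: 38.7
```

```bash
python3 -c "
from h import *
st()"
```

```text
t 14.43 pos [ 0.5298 -0.1932  0.0745] al 106.96 q6 -0.689 q1 -0.393 tilt [ 0.0019 -0.0017] F [ 3.16 -2.38  0.15] Fxy tool [-3.2   2.33 -0.14] M [-0.349 -0.529  0.18 ] g 38.7 w 0.278
```

Call:
jog_arm(turn=[[0,0,0.05],[0,0,0.05]], delta_pos=[[0,0,0.00015],[0,0,0.00015]], gripper=[0.02,0.02])

```text
time: 14.6
tool_pos: [0.5297, -0.1931, 0.0742]
tcp_rot: [1.992, 2.426, -0.0]
wrist_force: [2.7, -2.3, 0.7]
width: 0.271
grip_force: 38.7
```

```bash
python3 -c "
from h import *
st()"
```

```text
t 14.60 pos [ 0.5297 -0.1931  0.0742] al 101.24 q6 -0.589 q1 -0.393 tilt [ 0.0018 -0.0018] F [ 2.71 -2.29  0.67] Fxy tool [-2.77  2.21 -0.66] M [-0.291 -0.505  0.249] g 38.7 w 0.271
```

Call:
jog_arm(turn=[[0,0,0.05],[0,0,0.05]], delta_pos=[[0,0,0.00015],[0,0,0.00015]], gripper=[0.02,0.02])

```text
time: 14.77
tool_pos: [0.5297, -0.1931, 0.074]
tcp_rot: [2.11, 2.324, -0.0]
wrist_force: [2.9, -1.8, 0.1]
width: 0.279
grip_force: 38.7
```

```bash
python3 -c "
from h import *
st()"
```

```text
t 14.77 pos [ 0.5297 -0.1931  0.074 ] al 95.52 q6 -0.489 q1 -0.393 tilt [ 0.0017 -0.0017] F [ 2.88 -1.83  0.06] Fxy tool [-2.1   2.69 -0.05] M [-0.279 -0.488  0.237] g 38.7 w 0.279
```

Call:
jog_arm(turn=[[0,0,-0.1],[0,0,-0.1],[0,0,-0.1],[0,0,-0.1],[0,0,-0.1],[0,0,-0.1],[0,0,-0.1],[0,0,-0.1],[0,0,-0.1],[0,0,-0.1],[0,0,-0.1],[0,0,0],[0,0,0.05],[0,0,0.05],[0,0,0.05],[0,0,0.05]], delta_pos=[[0,0,-0.0003],[0,0,-0.0003],[0,0,-0.0003],[0,0,-0.0003],[0,0,-0.0003],[0,0,-0.0003],[0,0,-0.0003],[0,0,-0.0003],[0,0,-0.0003],[0,0,-0.0003],[0,0,-0.0003],[0,0,0],[0,0,0.00015],[0,0,0.00015],[0,0,0.00015],[0,0,0.00015]], gripper=[0.02,0.02,0.02,0.02,0.02,0.02,0.02,0.02,0.02,0.02,0.02,0.02,0.02,0.02,0.02,0.02])

```text
time: 16.1
tool_pos: [0.5298, -0.193, 0.0764]
tcp_rot: [0.894, 3.009, -0.001]
wrist_force: [4.4, -2.6, -2.2]
width: 0.275
grip_force: 38.8
```

```bash
python3 -c "
from h import *
st()"
```

```text
t 16.10 pos [ 0.5298 -0.193   0.0764] al 146.92 q6 -1.386 q1 -0.393 tilt [ 0.0021 -0.0014] F [ 4.44 -2.56 -2.21] Fxy tool [-5.11  0.28  2.23] M [-0.365 -0.847  0.023] g 38.8 w 0.275
```

Call:
jog_arm(turn=[[0,0,0.05],[0,0,0.05]], delta_pos=[[0,0,0.00015],[0,0,0.00015]], gripper=[0.02,0.02])

```text
time: 16.27
tool_pos: [0.5298, -0.193, 0.0761]
tcp_rot: [1.043, 2.961, -0.001]
wrist_force: [4.7, -2.5, -1.9]
width: 0.279
grip_force: 38.8
```

```bash
python3 -c "
from h import *
st()"
```

```text
t 16.27 pos [ 0.5298 -0.193   0.0761] al 141.19 q6 -1.286 q1 -0.393 tilt [ 0.002  -0.0014] F [ 4.72 -2.46 -1.93] Fxy tool [-5.22  1.04  1.95] M [-0.366 -0.843  0.11 ] g 38.8 w 0.279
```

Call:
jog_arm(turn=[[0,0,0.05],[0,0,0.05]], delta_pos=[[0,0,0.00015],[0,0,0.00015]], gripper=[0.02,0.02])

```text
time: 16.43
tool_pos: [0.5298, -0.193, 0.0758]
tcp_rot: [1.189, 2.905, -0.001]
wrist_force: [4.7, -2.8, -1.9]
width: 0.278
grip_force: 38.8
```

```bash
python3 -c "
from h import *
st()"
```

```text
t 16.43 pos [ 0.5298 -0.193   0.0758] al 135.47 q6 -1.186 q1 -0.393 tilt [ 0.002  -0.0015] F [ 4.67 -2.81 -1.92] Fxy tool [-5.3   1.27  1.93] M [-0.383 -0.826  0.113] g 38.8 w 0.278
```

Call:
jog_arm(turn=[[0,0,0.05],[0,0,0.05]], delta_pos=[[0,0,0.00015],[0,0,0.00015]], gripper=[0.02,0.02])

```text
time: 16.6
tool_pos: [0.5298, -0.193, 0.0755]
tcp_rot: [1.333, 2.842, -0.001]
wrist_force: [4.0, -2.5, -1.4]
width: 0.278
grip_force: 38.8
```

```bash
python3 -c "
from h import *
st()"
```

```text
t 16.60 pos [ 0.5298 -0.193   0.0755] al 129.74 q6 -1.086 q1 -0.393 tilt [ 0.002  -0.0015] F [ 4.05 -2.54 -1.35] Fxy tool [-4.54  1.49  1.36] M [-0.322 -0.805  0.076] g 38.8 w 0.278
```

Call:
jog_arm(turn=[[0,0,0.05],[0,0,0.05]], delta_pos=[[0,0,0.00015],[0,0,0.00015]], gripper=[0.02,0.02])

```text
time: 16.77
tool_pos: [0.5298, -0.1931, 0.0753]
tcp_rot: [1.473, 2.772, -0.001]
wrist_force: [4.8, -2.6, -2.0]
width: 0.276
grip_force: 38.8
```

```bash
python3 -c "
from h import *
st()"
```

```text
t 16.77 pos [ 0.5298 -0.1931  0.0753] al 124.02 q6 -0.986 q1 -0.393 tilt [ 0.0019 -0.0016] F [ 4.82 -2.61 -1.97] Fxy tool [-4.86  2.53  1.99] M [-0.428 -0.741  0.186] g 38.8 w 0.276
```

Call:
jog_arm(turn=[[0,0,0.05],[0,0,0.05]], delta_pos=[[0,0,0.00015],[0,0,0.00015]], gripper=[0.02,0.02])

```text
time: 16.93
tool_pos: [0.5298, -0.1931, 0.075]
tcp_rot: [1.61, 2.695, -0.001]
wrist_force: [3.5, -2.7, -1.2]
width: 0.272
grip_force: 38.8
```

```bash
python3 -c "
from h import *
st()"
```

```text
t 16.93 pos [ 0.5298 -0.1931  0.075 ] al 118.29 q6 -0.886 q1 -0.393 tilt [ 0.0019 -0.0016] F [ 3.48 -2.66 -1.22] Fxy tool [-3.99  1.81  1.23] M [-0.357 -0.774  0.161] g 38.8 w 0.272
```

Call:
jog_arm(turn=[[0,0,0.05],[0,0,0.05]], delta_pos=[[0,0,0.00015],[0,0,0.00015]], gripper=[0.02,0.02])

```text
time: 17.1
tool_pos: [0.5297, -0.1931, 0.0747]
tcp_rot: [1.742, 2.611, -0.001]
wrist_force: [3.7, -2.4, -1.4]
width: 0.274
grip_force: 38.8
```

```bash
python3 -c "
from h import *
st()"
```

```text
t 17.10 pos [ 0.5297 -0.1931  0.0747] al 112.57 q6 -0.787 q1 -0.393 tilt [ 0.0018 -0.0017] F [ 3.69 -2.38 -1.43] Fxy tool [-3.61  2.49  1.44] M [-0.397 -0.751  0.235] g 38.8 w 0.274
```

Call:
jog_arm(turn=[[0,0,0.05],[0,0,0.05]], delta_pos=[[0,0,0.00015],[0,0,0.00015]], gripper=[0.02,0.02])

```text
time: 17.27
tool_pos: [0.5297, -0.1931, 0.0745]
tcp_rot: [1.871, 2.521, -0.001]
wrist_force: [3.4, -1.6, -0.7]
width: 0.279
grip_force: 38.8
```

```bash
python3 -c "
from h import *
st()"
```

```text
t 17.27 pos [ 0.5297 -0.1931  0.0745] al 106.84 q6 -0.687 q1 -0.393 tilt [ 0.0017 -0.0017] F [ 3.45 -1.62 -0.66] Fxy tool [-2.55  2.83  0.67] M [-0.387 -0.653  0.215] g 38.8 w 0.279
```

Call:
jog_arm(turn=[[0,0,0.05],[0,0,0.05]], delta_pos=[[0,0,0.00015],[0,0,0.00015]], gripper=[0.02,0.02])

```text
time: 17.43
tool_pos: [0.5297, -0.1931, 0.0742]
tcp_rot: [1.994, 2.424, -0.0]
wrist_force: [3.3, -2.3, -0.4]
width: 0.282
grip_force: 38.8
```

```bash
python3 -c "
from h import *
st()"
```

```text
t 17.43 pos [ 0.5297 -0.1931  0.0742] al 101.12 q6 -0.587 q1 -0.393 tilt [ 0.0017 -0.0017] F [ 3.29 -2.27 -0.41] Fxy tool [-2.86  2.79  0.42] M [-0.386 -0.596  0.245] g 38.8 w 0.282
```

```bash
python3 -c "
import numpy as np
from scipy.optimize import curve_fit
f=lambda q,t,s:.06+s*np.maximum(0,q-t)
b=np.array([(-1.292,.057),(-1.142,.069),(-.992,.068),(-.842,.163),(-.692,.238),(-1.089,.115),(-.989,.15),(-.889,.158),(-.789,.166),(-.689,.18),(-.589,.249),(-.489,.237),(-1.386,.023),(-1.286,.11),(-1.186,.113),(-1.086,.076),(-.986,.186),(-.886,.161),(-.787,.235),(-.687,.215),(-.587,.245)])
r=np.array([(-1.046,.07),(-.946,.067),(-.846,.15),(-.746,.106),(-.646,.219),(-.546,.189),(-.446,.241),(-.848,.118),(-.749,.126),(-.649,.159),(-.549,.241),(-.449,.256)])
for n,d,e in(('b',b,-.49),('r',r,-.446)):
    p,c=curve_fit(f,*d.T,p0=[-1.1,.25]);print(n,p,c.diagonal()**.5,f(e,*p))
    p,c=curve_fit(lambda q,t:f(q,t,.2),*d.T,p0=[-1.1]);print(p,f(e,p[0],.2))
"
```

```text
b [-1.27201344  0.25919164] [0.06656847 0.03731091] 0.2626913450025381
[-1.38714286] 0.23942857141266494
r [-0.99549863  0.34329562] [0.05262474 0.05039193] 0.24864047130447184
[-1.21466667] 0.2137333334576
```

Call:
jog_arm(turn=[[0,0,0],[0,0,0],[0,0,0],[0,0,0],[0,0,0],[0,0,0],[0,0,0],[0,0,0],[0,0,0],[0,0,-0.09],[0,0,-0.09],[0,0,-0.09],[0,0,-0.08],[0,0,0]], delta_pos=[[0,0,0],[0,0,0],[0,0,0],[0,0,0],[0,0,0],[0,0,0],[0,0,-0.01],[0,0,-0.02],[0,0,-0.02],[0,0,-0.02],[0,0,-0.02],[0,0,0],[0,0,0],[0,0,0]], gripper=[0.0854,0.0854,0.0854,0.0854,0.0854,0.0854,0.0854,0.0854,0.0854,0.0854,0.0854,0.0854,0.0854,0.0854])

```text
time: 18.6
tool_pos: [0.5294, -0.1925, 0.1655]
tcp_rot: [1.53, 2.742, 0.0]
wrist_force: [0.8, -0.2, 0.2]
width: 1.003
grip_force: 0.0
```

Call:
jog_arm(turn=[[0,0,0],[0,0,0],[0,0,0],[0,0,0],[0,0,0],[0,0,0],[0,0,0],[0,0,0],[0,0,0],[0,0,0],[0,0,0],[0,0,0],[0,0,0]], delta_pos=[[0.024,0.0125,0],[0.024,0.0125,0],[0.024,0.0125,0],[0.024,0.0125,0],[0.024,0.0125,0],[0.024,0.0125,0],[0.024,0.0125,0],[0.024,0.0125,0],[0.024,0.0125,0],[0.024,0.0125,0],[0,0,0],[0,0,0],[0,0,0]], gripper=[0.0854,0.0854,0.0854,0.0854,0.0854,0.0854,0.0854,0.0854,0.0854,0.0854,0.0854,0.0854,0.0854])

```text
time: 19.68
tool_pos: [0.5096, 0.0774, 0.1639]
tcp_rot: [1.534, 2.741, -0.001]
wrist_force: [-0.1, -0.2, 0.5]
width: 0.999
grip_force: 0.0
```

```bash
python3 -c "
from h import *
st([.5125,.0765,.0745])
c=[]
for n in('top','scene'):
    im=vision.read_camera(n)
    c.append(cv2.resize(im[:,:,::-1],(400,300),interpolation=3))
cv2.imwrite('pics/f.png',cv2.convertScaleAbs(np.hstack(c),alpha=1.4))
"
```

```text
t 19.68 pos [0.5096 0.0774 0.1639] al 121.54 q6 -0.447 q1 0.103 tilt [-0.0002 -0.0006] F [-0.13 -0.24  0.55] Fxy tool [-0.14 -0.24 -0.55] M [ 0.053  0.01  -0.063] g 0.0 w 0.999
tool delta [-0.0023  0.002   0.0894]
```

View pics/f.png

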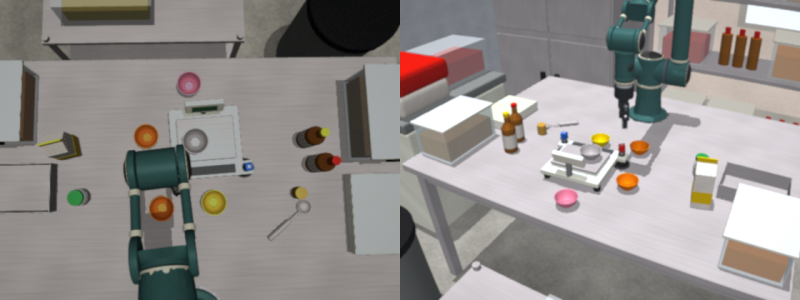

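Everything is in place: the bowl is on the platform near (195,140), nothing has shifted, and the gripper is above red. I regrip red.

Call:
jog_arm(turn=[[0,0,0],[0,0,0],[0,0,0],[0,0,0],[0,0,0],[0,0,0],[0,0,0],[0,0,0],[0,0,0],[0,0,0],[0,0,0],[0,0,0],[0,0,0],[0,0,0]], delta_pos=[[-0.0022,0.002,0.016],[0,0,0.018],[0,0,0.018],[0,0,0.018],[0,0,0.018],[0,0,0],[0,0,0],[0,0,0],[0,0,0],[0,0,0],[0,0,0],[0,0,0],[0,0,0],[0,0,0]], gripper=[0.0854,0.0854,0.0854,0.0854,0.0854,0.0854,0.04,0.035,0.02,0.02,0.02,0.02,0.02,0.02], grip_force=40)

```text
time: 20.95
tool_pos: [0.5133, 0.0768, 0.0774]
tcp_rot: [1.532, 2.741, 0.001]
wrist_force: [-1.6, -1.1, 5.6]
width: 0.238
grip_force: 2.8
```

```bash
python3 -c "
from h import *
st([.5125,.0765,.0745])"
```

```text
t 20.95 pos [0.5133 0.0768 0.0774] al 121.59 q6 -0.45 q1 0.101 tilt [ 0.0017 -0.0004] F [-1.57 -1.13  5.63] Fxy tool [-0.14 -1.92 -5.63] M [-0.245  0.339 -0.03 ] g 2.8 w 0.238
tool delta [ 0.0002 -0.0009  0.0029]
```

Call:
jog_arm(turn=[[0,0,0],[0,0,0],[0,0,0],[0,0,0],[0,0,0],[0,0,0]], delta_pos=[[0,0,0],[0,0,0],[0,0,0],[0,0,0],[0,0,0],[0,0,0]], gripper=[0.0854,0.0854,0.0854,0.0854,0.0854,0.0854])

```text
time: 21.45
tool_pos: [0.5124, 0.0769, 0.0756]
tcp_rot: [-1.533, -2.742, 0.0]
wrist_force: [0.6, -1.4, 0.2]
width: 0.998
grip_force: 0.0
```

```bash
python3 -c "
from h import *
st([.5125,.0765,.0725])
c=[]
for n,(u,v) in(('scene',(311,206)),):
    im=vision.read_camera(n)
    c.append(cv2.resize(im[v-40:v+40,u-50:u+50,::-1],(750,600),interpolation=2))
cv2.imwrite('pics/g.png',cv2.convertScaleAbs(np.hstack(c),alpha=1.4))
"
```

```text
t 21.45 pos [0.5124 0.0769 0.0756] al 121.57 q6 -0.45 q1 0.101 tilt [-0.0004 -0.    ] F [ 0.56 -1.35  0.22] Fxy tool [-1.45 -0.23 -0.22] M [-0.007  0.007 -0.017] g 0.0 w 0.998
tool delta [-0.0004 -0.0001  0.0031]
```

View pics/g.png

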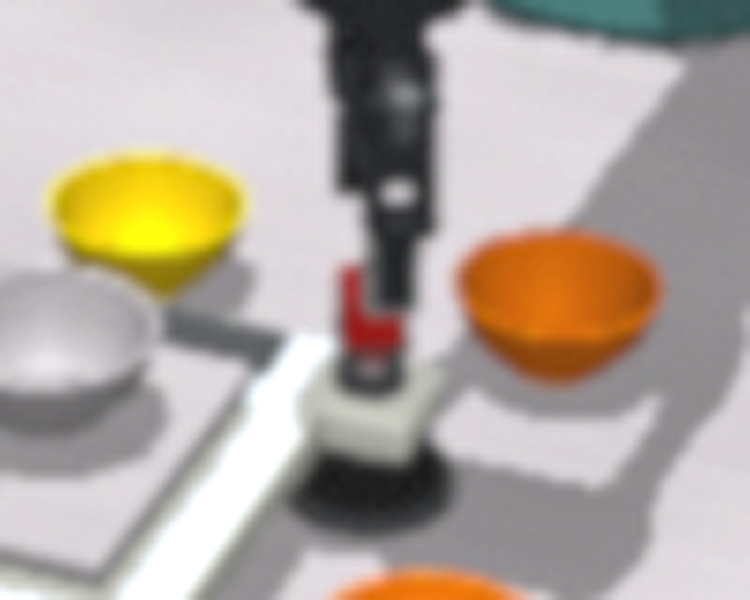

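The fingers flank the red grip (around (370,300)) but a bit high. I lower 4 mm and close again.

Call:
jog_arm(turn=[[0,0,0],[0,0,0],[0,0,0],[0,0,0],[0,0,0],[0,0,0],[0,0,0],[0,0,0],[0,0,0],[0,0,0]], delta_pos=[[0,0,0.004],[0,0,0],[0,0,0],[0,0,0],[0,0,0],[0,0,0],[0,0,0],[0,0,0],[0,0,0],[0,0,0]], gripper=[0.0854,0.0854,0.04,0.035,0.02,0.02,0.02,0.02,0.02,0.02], grip_force=20)

```text
time: 22.33
tool_pos: [0.5126, 0.0768, 0.072]
tcp_rot: [1.533, 2.742, -0.0]
wrist_force: [-0.6, -1.1, 2.5]
width: 0.295
grip_force: 21.2
```

```bash
python3 -c "
from h import *
st([.5125,.0765,.0725])"
```

```text
t 22.33 pos [0.5126 0.0768 0.072 ] al 121.57 q6 -0.45 q1 0.101 tilt [ 0.0001 -0.0001] F [-0.62 -1.05  2.54] Fxy tool [-0.57 -1.08 -2.54] M [-0.026  0.184 -0.026] g 21.2 w 0.295
tool delta [-0.0002 -0.0002 -0.0005]
```

Call:
jog_arm(turn=[[0,0,0],[0,0,0],[0,0,-0.1],[0,0,-0.1],[0,0,-0.1],[0,0,-0.1],[0,0,0],[0,0,0.05],[0,0,0.05],[0,0,0.05],[0,0,0.05],[0,0,0.05],[0,0,0.05]], delta_pos=[[0,0,-0.0008],[0,0,0],[0,0,-0.0003],[0,0,-0.0003],[0,0,-0.0003],[0,0,-0.0003],[0,0,0],[0,0,0.00015],[0,0,0.00015],[0,0,0.00015],[0,0,0.00015],[0,0,0.00015],[0,0,0.00015]], gripper=[0.02,0.02,0.02,0.02,0.02,0.02,0.02,0.02,0.02,0.02,0.02,0.02,0.02], grip_force=40)

```text
time: 23.42
tool_pos: [0.5125, 0.0768, 0.0725]
tcp_rot: [-1.401, -2.812, 0.001]
wrist_force: [0.6, -0.5, -3.0]
width: 0.286
grip_force: 39.6
```

```bash
python3 -c "
from h import *
st()"
```

```text
t 23.42 pos [0.5125 0.0768 0.0725] al 127.01 q6 -0.545 q1 0.101 tilt [-0.0002 -0.0003] F [ 0.61 -0.52 -3.01] Fxy tool [-0.79  0.17  3.01] M [-0.054 -0.088  0.258] g 39.6 w 0.286
```

Call:
jog_arm(turn=[[0,0,0.05],[0,0,0.05]], delta_pos=[[0,0,0.00015],[0,0,0.00015]], gripper=[0.02,0.02])

```text
time: 23.58
tool_pos: [0.5125, 0.0768, 0.0723]
tcp_rot: [1.54, 2.738, -0.0]
wrist_force: [0.3, -0.1, -1.9]
width: 0.285
grip_force: 39.6
```

```bash
python3 -c "
from h import *
st()"
```

```text
t 23.58 pos [0.5125 0.0768 0.0723] al 121.29 q6 -0.445 q1 0.101 tilt [-0.0001 -0.0003] F [ 0.26 -0.11 -1.9 ] Fxy tool [-0.22  0.16  1.9 ] M [-0.116 -0.088  0.259] g 39.6 w 0.285
```

Call:
jog_arm(turn=[[0,0,0.05]], delta_pos=[[0,0,0.00015]], gripper=[0.02])

```text
time: 23.67
tool_pos: [0.5125, 0.0768, 0.0722]
tcp_rot: [1.608, 2.699, -0.001]
wrist_force: [1.0, -1.0, -1.9]
width: 0.289
grip_force: 39.7
```

```bash
python3 -c "
from h import *
st()"
```

```text
t 23.67 pos [0.5125 0.0768 0.0722] al 118.43 q6 -0.395 q1 0.101 tilt [-0.0001 -0.0003] F [ 1.01 -1.01 -1.85] Fxy tool [-1.37  0.41  1.85] M [-0.065 -0.103  0.265] g 39.7 w 0.289
```

Call:
jog_arm(turn=[[0,0,0.05]], delta_pos=[[0,0,0.00015]], gripper=[0.02])

```text
time: 23.75
tool_pos: [0.5125, 0.0768, 0.0721]
tcp_rot: [1.675, 2.658, -0.0]
wrist_force: [0.3, 0.1, -2.0]
width: 0.285
grip_force: 39.7
```

```bash
python3 -c "
from h import *
st()"
```

```text
t 23.75 pos [0.5125 0.0768 0.0721] al 115.56 q6 -0.345 q1 0.101 tilt [-0.     -0.0003] F [ 0.31  0.06 -2.03] Fxy tool [-0.08  0.3   2.03] M [-0.072 -0.061  0.221] g 39.7 w 0.285
```

Red is now about 0.7–0.85 rad past first touch at ~0.25 N m, similar to blue. I release and retreat.

Call:
jog_arm(turn=[[0,0,0],[0,0,0],[0,0,0],[0,0,0],[0,0,0],[0,0,0],[0,0,0],[0,0,0],[0,0,0],[0,0,0],[0,0,0],[0,0,0],[0,0,0],[0,0,0],[0,0,0],[0,0,0],[0,0,0]], delta_pos=[[0,0,0],[0,0,0],[0,0,0],[0,0,0],[0,0,0],[0,0,0],[0,0,-0.01],[0,0,-0.02],[0,0,-0.02],[0,0,-0.02],[0,0,-0.02],[0,0,-0.02],[0,0,0],[0,0,0],[0,0,0],[0,0,0],[0,0,0]], gripper=[0.0854,0.0854,0.0854,0.0854,0.0854,0.0854,0.0854,0.0854,0.0854,0.0854,0.0854,0.0854,0.0854,0.0854,0.0854,0.0854,0.0854])

```text
time: 25.17
tool_pos: [0.5115, 0.0767, 0.1808]
tcp_rot: [-1.667, -2.66, 0.003]
wrist_force: [0.0, -0.8, 0.4]
width: 1.0
grip_force: 0.0
```

```bash
python3 -c "
from h import *
from workcell import ticket
st(); print(ticket.finish_job())"
```

```text
t 25.17 pos [0.5115 0.0767 0.1808] al 115.84 q6 -0.35 q1 0.101 tilt [-0.0028 -0.0003] F [ 0.04 -0.75  0.44] Fxy tool [-0.69 -0.3  -0.44] M [ 0.003 -0.015 -0.029] g 0.0 w 1.0
the job is handed in; nothing more can be done
None
```

I turned both screws down to an estimated 9–12 N each (from turning angle and torque; foot loads can't be read directly), left the scale and bowl standing where they were, and handed the job in at about 25 s; no verdict came back.

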